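# Load a test coupon under a spring stage clip

## Robot

A 7-joint arm with a two-finger parallel gripper is mounted at the origin on a cart in front of the work surface, level with it; the furniture and walls round the work are solid. World frame = base frame: x ahead of the robot, y to its left, z up, the work surface at z = 0. Lengths are in mm, angles in degrees, forces in N, time in s.
With the tool pointing down it reaches from about 400 to 900 mm from the base axis. Payload 5.5 kg.
Tool frame: the origin (TCP) lies midway between the tips of the shut fingers; the grasp point (between the pads) lies 19 mm behind it; z points along the fingers, y is the line along which they close (so a half turn about z gives the same grasp; the last joint's range is limited). The gripper opens to 85 mm and grips with 20 to 120 N. Pads are 22 mm wide; open, the fingers measure 114 mm over their backs; the gripper's body (76 mm by 85 mm) begins 54 mm behind the grasp point. The pads swing forward as they close: fully open they stand 13 mm farther back than shut.
Start: joints at [84.924, 28.699, -24.465, 88.831, 12.651, 65.22, -12.049], TCP at [224.015, -610.178, 231.31] pointing down, gripper open.
Joint ranges: [-164.97, 164.97], [-17.58, 116.51], [-87.97, 89.64], [11.32, 138.91], [-80.73, 260.73], [10.89, 115.49], [-147.41, 147.41]. Speed limits (degrees/s): [147.25, 147.25, 180, 180, 180, 180, 180].

## Interface

Orientations are given as [roll, pitch, yaw] about the fixed x, y, z axes, in that order (R = Rz(yaw) Ry(pitch) Rx(roll)).
In Python, from workcell import ctrl, eyes, hand_in, finder gives the robot as it stands. The module is installed in compiled form; this text tells all that it offers.
- The arm moves only by the shell command python3 -m jog 'ROWS' [OPENING] [FORCE]. ROWS is JSON, a list of rows, each an object with "delta_pos": the shift along the world's x, y, z as a fraction of full scale, a list of three; "spin": the turn about the world's z as a fraction of full scale. In form: [{"delta_pos": [x, y, z], "spin": spin}, ...]. A call has 1 to 12 rows; each row shifts and turns the commanded pose from where the row before left it; what a row does not reach is not made up. Full scale, the value 1, is 0.04 m for a shift and 8 degrees for a turn. A row lasts 1/8 s, in which the tool goes at most 62.5 mm and 10.7 degrees, less where a joint would pass 70% of its speed; a pose out of reach is approached as far as the arm can. A call with a number of a shift or a turn outside -1 to 1 is refused whole. A call with a gripper value outside its range is refused whole. OPENING is the opening, from 0 (shut) to 1 (fully open), set as the call begins (- or left out, the last holds). The fingers move at their own pace and stop on an object; FORCE is the grip in N (left out, the last holds). Time passes only in rows, so rows that do not move let the fingers close. It gives the time, the measured TCP pose, the force, the opening and the grip force at its end, in the units of the state.
- ctrl.read_state(): the state, without advancing time (a new reading comes with each control period).
- eyes.capture(name): name is "side" or "top"; returns the picture (480x640x3 uint8, red, green, blue); there is no depth.
- eyes.camera_params(name): a dict with "fx", "fy", "cx", "cy" (pixels), "k1" (the pictures are not rectified: a ray, as slopes to the right and down, at radius r is drawn at 1 + k1 r^2 times it, then the intrinsics apply), "xyz" and "attitude" of the camera in the world. Camera axes: x right, y up, looking along -z (the intrinsics and any distortion apply to the point x, -y, -z); pixel columns grow to the right and rows downward; lengths in mm; the calibration is good to about 2 mm. A picture is of the moment at which its call begins. camera_params takes no time and is no camera call.
- hand_in(): hands the job in; it is judged then, once.
Trained networks look in the newest picture that a camera, given by its name, has taken for a name from the list of things; names that differ only in an ending like _2 or _b are one class to them, and where a whole thing is asked for, a point or a joint stands for the part that bears it (a point fixed in the world has none). Each returns a list of dicts, best first, with "confidence" (0 to 1); they miss things now and then, are a little off and sometimes report something else, mostly with a low value. They report only what shows in the picture. A call takes as long as a camera call. They do not tell look-alikes from the thing itself.
- finder.boxes_of(camera, target): "rect" ([left, top, right, bottom] in pixels, round what is visible of it).
- finder.landmark_of(camera, target): "pixel" ([row, column] in pixels: a listed point, or the origin of a listed thing).
The state is a dict: "time_s": time; "joints": joint angles; "qvel": joint speeds; "joint_efforts": joint torques, N m; "position": TCP position; "orientation": TCP orientation; "wrist_force": force on the tool from outside, world axes, zero at the start; "ft_torque": the same for the moment, N m; "opening": finger opening in mm; "grasp_force": force on a finger pad.
Only numpy, scipy, OpenCV 4.12 (cv2) and the standard library are available. Lean on these libraries where they do the work, as an engineer would, in place of code of your own. Each camera call takes 0.05 s, during which the arm holds its last target. There are 200 camera calls.

## Task

Load the flat steel coupon into the clip stage: with one fingertip press the clip's long paddle down and keep it down, while the other fingertip pushes the coupon along its channel under the raised clip nose until it meets the end stop. Then let the paddle come up so that the clip's nose rests on the coupon, and move clear. Do not lift or tip the coupon, and leave the other things where they are.

Things in the scene. Friction and masses are not known exactly. Their poses are not given: they have to be found in the camera images.
- clip_stage: Fixed clip stage, a dark steel base plate (x -90 to 60, y -70 to 62, 8 thick) with an aluminium channel. Origin on the table under it; x = pushing direction, towards the end stop; z up; all offsets in mm in this frame. Channel floor z = 22, centred on y = -35, 52 wide between rails whose tops are at z = 26, open at its -x end.
- coupon: Loose flat steel test coupon, 36 long (along the channel, x) by 50 wide (y) by 8 mm thick, about 100 g, lying in the channel of the clip stage short of the clip nose, with its axes parallel to the stage's. Origin at the centre of its underside. Against the end stop its origin is at x = 27 mm in the stage frame.
- clip (a joint): Sprung hinge of the rocking clip, rad: 0 = released (nose 3 mm above the floor, blocking the coupon); grows as the paddle goes down and the nose up; limit 0.32. The nose clears the coupon above 0.12; 0.22 is a good pressed value (nose 12.5 mm up, about 6 N on the paddle). Resting on the coupon it reads about 0.116.
- paddle_top (a point): The clip's paddle, a flat steel strip 112 (x) by 30 (y) by 2.5 mm on the stage's +y side, x -81 to 31. Point: middle of its top face: y = 41.6, z = 32 released (sloping up outwards); y = 40, z = 25 and level when pressed to 0.22, below the coupon's top (z = 30). Fingertips at z = 25, 72 mm apart along y, press it and push the coupon's rear edge at once, one sliding along the paddle.
- nose_tip (a point): Underside of the clip's nose, a short round bar 12 mm long in x (x 19 to 31 in the stage frame) over the middle of the channel, at y = -35. Moves up with the clip.
- stop_face (a point): Middle of the end stop's face at floor level (x = 45, y = -35, z = 22 in the stage frame). The stop is a steel cross bar closing the +x end of the channel, top at z = 28.5.
- hinge_pin (a point): Point on the clip's hinge pin, which runs along the stage's x at y = 8, z = 36 between the channel and the paddle (point at x = 25). The hinge lugs (y 2 to 14, x -57 to 41) reach z = 43.
- plug_gauge: Bystander: steel plug gauge standing upright, 25 mm across, 64 mm high, beside the stage on its -y side. Origin under its centre.
- turned_ring_1: Bystander: turned steel ring, 40 mm across, 18 mm high, beside the stage on the paddle's side. Origin under its centre.
- bearing_race: Bystander: flat bearing race, 52 mm across, 15 mm high, behind the end stop. Origin under its centre.
- loupe: Bystander: black loupe, 42 mm across, 37 mm high, to the right. Origin under its centre.
- flange_part: Bystander: flanged turned part, 60 mm across, 32 mm high, to the right. Origin under its centre.
- v_block_3: Bystander: V-block, 40x50x40 mm, to the left. Origin under its centre.
Things that resemble listed ones, but are neither listed nor needed, are in the scene too. There is more than one size of the clip_stage; the job needs the larger.

How it is judged (in metres and radians):
On the way, in this order (a step that is already met when the one before it is completed fails the run):
1. a fingertip holds the paddle down, the nose raised, with the coupon not yet under it (value of joint clip above 0.15 rad and contact force between the fingers and clip_paddle above 0.5 N and x of coupon in the frame of clip_stage below 0.004 m), for 0.05 s.
2. with the paddle held down, the other fingertip pushes the coupon under the nose (value of joint clip above 0.15 rad and contact force between the fingers and clip_paddle above 0.5 N and contact force between the fingers and coupon above 0.1 N and x of coupon in the frame of clip_stage above 0.006 m), for 0.02 s.
3. the coupon is against the end stop (within 3 mm) with the paddle still held down (value of joint clip above 0.15 rad and contact force between the fingers and clip_paddle above 0.5 N and x of coupon in the frame of clip_stage above 0.024 m), for 0.05 s.
At the end, for the whole second after the job is handed in: The coupon lies flat in the channel within 3 mm of the end stop, at rest, and the released clip's nose presses on it (clip joint 0.08 to 0.15 rad, more than 0.5 N) (x of coupon in the frame of clip_stage between 0.024 and 0.03 m and y of coupon in the frame of clip_stage between -0.038 and -0.032 m and z of coupon in the frame of clip_stage between 0.019 and 0.025 m and angle between coupon's own z axis and vertical below 0.05 rad and value of joint clip between 0.08 and 0.15 rad and contact force between clip_nose and coupon above 0.5 N and linear speed of coupon below 0.01 m/s); the robot touches nothing.
It fails at once if the coupon is lifted more than 6 mm off the channel floor (z of coupon in the frame of clip_stage above 0.028 m).
It fails at once if the coupon is tipped by more than 0.3 rad (angle between coupon's own z axis and vertical above 0.3 rad).
It fails at once if a bystander is moved by more than 15 mm (distance of any of plug_gauge, turned_ring_1, bearing_race, loupe, flange_part, v_block_3 from where it was at the start of the episode above 0.015 m).
It also fails if it takes over 35 s, if anything falls off the work surface, if the arm or the gripper's body presses on something with over 40 N, if the wrist force passes 120 N, or if a joint passes its speed limit or range.

## Working session

There is one attempt and no reset: what is moved stays moved. The work goes in short steps, Python scripts to look and compute and a shell command to move; the robot and the scene stay as the last step left them, time stands still between calls to the robot, and variables do not carry over. Pictures are saved under pics/ and viewed, at most 10 in all, crops included, and the job is handed in when it is done.

```bash
mkdir -p pics
cat > h.py <<'E'
import numpy as np, cv2
from scipy.spatial.transform import Rotation as R
from workcell import ctrl, eyes, finder
def cam(n):
    p=eyes.camera_params(n); return p
def rot(p):
    a=np.array(p["attitude"],float)
    return R.from_euler('xyz',a,degrees=True).as_matrix() if a.shape==(3,) else a
def proj(p,X):
    X=np.atleast_2d(X); c=(X-np.array(p["xyz"]))@rot(p)
    u=c[:,0]/-c[:,2]; v=-c[:,1]/-c[:,2]; f=1+p["k1"]*(u*u+v*v)
    return np.c_[p["fx"]*u*f+p["cx"],p["fy"]*v*f+p["cy"]]  # col,row
def ray(p,col,row):
    x=(col-p["cx"])/p["fx"]; y=(row-p["cy"])/p["fy"]; u,v=x,y
    for _ in range(20):
        f=1+p["k1"]*(u*u+v*v); u,v=x/f,y/f
    d=rot(p)@np.array([u,-v,-1]); return np.array(p["xyz"],float),d
def atz(p,col,row,z):
    o,d=ray(p,col,row); return o+d*(z-o[2])/d[2]
E
python3 - <<'E'
from h import *
for n in("top","side"):
    im=eyes.capture(n); cv2.imwrite(f"pics/{n}0.png",im[:,:,::-1]); p=cam(n); print(n,p)
    for t in["clip_stage","coupon","paddle_top","nose_tip","stop_face","hinge_pin","plug_gauge","turned_ring_1","bearing_race","loupe","flange_part","v_block_3"]:
        print(t,[(np.round(d["pixel"]).tolist(),round(d["confidence"],2),np.round(atz(p,d["pixel"][1],d["pixel"][0],{"coupon":22,"paddle_top":32,"nose_tip":25,"stop_face":22,"hinge_pin":36}.get(t,0))[:2]).tolist()) for d in finder.landmark_of(n,t)[:4]])
print(ctrl.read_state())
E
```

```text
top {'fx': 591.9659691791494, 'fy': 591.9659691791494, 'cx': 325.36244141269674, 'cy': 234.91077461325406, 'k1': -0.049019329955878044, 'xyz': array([ 439.78516333,   44.21084226, 1208.46954955]), 'attitude': array([  8.21335333,   0.51804225, -91.66105943])}
clip_stage [([273.0, 323.0], 0.94, [535.0, 58.0]), ([155.0, 356.0], 0.56, [782.0, -20.0])]
coupon [([288.0, 336.0], 0.94, [503.0, 32.0])]
paddle_top [([280.0, 298.0], 0.86, [521.0, 106.0]), ([164.0, 344.0], 0.62, [756.0, 8.0])]
nose_tip [([260.0, 340.0], 0.74, [560.0, 21.0]), ([142.0, 366.0], 0.55, [802.0, -41.0])]
stop_face [([136.0, 363.0], 0.8, [816.0, -34.0]), ([248.0, 342.0], 0.67, [583.0, 18.0])]
hinge_pin [([256.0, 323.0], 0.96, [567.0, 57.0]), ([143.0, 352.0], 0.77, [797.0, -10.0]), ([340.0, 177.0], 0.47, [409.0, 347.0])]
plug_gauge [([296.0, 375.0], 0.47, [486.0, -47.0])]
turned_ring_1 [([289.0, 271.0], 0.57, [506.0, 164.0])]
bearing_race [([224.0, 339.0], 0.74, [636.0, 22.0])]
loupe [([330.0, 444.0], 0.57, [413.0, -183.0])]
flange_part [([297.0, 461.0], 0.87, [479.0, -222.0])]
v_block_3 [([340.0, 178.0], 0.76, [410.0, 
[... 1336 characters left out ...]
ts': array([ 84.9213946 ,  28.69849441, -24.46491452,  88.83011673,
        12.64985635,  65.21766996, -12.05020465]), 'qvel': array([-0.01595315, -0.02855964, -0.01796211,  0.10960505, -0.01270868,
       -0.03162187, -0.0043626 ]), 'joint_efforts': array([ 4.24744613e-07, -5.69387197e+01, -5.81077427e+00, -2.81337279e+01,
        1.26594669e-02,  1.91645144e-03, -4.39081731e-06]), 'position': array([ 224.05284044, -610.19150491,  231.32876618]), 'orientation': array([ 1.79995095e+02, -3.14136262e-03,  2.01585886e+01]), 'wrist_force': array([-0.26193109,  0.70725924,  0.58435604]), 'ft_torque': array([ 0.02316822, -0.0070377 , -0.01595751]), 'grasp_force': 0.0, 'opening': 85.25671922343209}
```

```bash
cat > fit.py <<'E'
from h import *
from scipy.optimize import least_squares
P={n:cam(n) for n in("top","side")}
obs=[("top",(0,0,0),(273,323)),("top",(-20,41.6,32),(280,298)),("top",(25,-35,25),(260,340)),("top",(45,-35,22),(248,342)),("top",(25,8,36),(256,323)),
("side",(0,0,0),(265,295)),("side",(-25,41.6,32),(247,276)),("side",(25,-35,25),(271,307)),("side",(45,-35,22),(270,315)),("side",(25,8,36),(249,301))]
def W(q,X):
    X=np.atleast_2d(np.array(X,float)); c,s=np.cos(q[2]),np.sin(q[2])
    return np.c_[q[0]+c*X[:,0]-s*X[:,1],q[1]+s*X[:,0]+c*X[:,1],X[:,2]]
if __name__=="__main__":
    f=lambda q:np.concatenate([proj(P[n],W(q,X))[0]-np.array(o)[::-1] for n,X,o in obs])
    r=least_squares(f,[540,58,-.3],loss="soft_l1",x_scale=[10,10,.1]); q=r.x; print(q[:2],np.degrees(q[2])); print(np.round(f(q).reshape(-1,2),1).tolist())
    np.save("q.npy",q)
    polys=[[(-90,-70,8),(60,-70,8),(60,62,8),(-90,62,8)],[(-81,26.7,29),(31,26.7,29),(31,56.5,35),(-81,56.5,35)],[(45,-61,28.5),(45,-9,28.5)]]
    tiles=[]
    for n,(c0,r0,w,h) in {"top":(240,205,160,120),"side":(220,205,160,120)}.items():
        im=cv2.imread(f"pics/{n}0.png")[r0:r0+h,c0:c0+w]; im=cv2.resize(im,None,fx=5,fy=5,interpolation=cv2.INTER_CUBIC)
        cv2.imwrite(f"pics/{n}_raw.png",im)
        for pl in polys:
            a=((proj(P[n],W(q,pl))-[c0-.5,r0-.5])*5).astype(np.int32); cv2.polylines(im,[a],True,(0,255,0),1)
        cv2.imwrite(f"pics/{n}_fit.png",im)
    for n,o in(("top",(288,336)),("side",(272,280))):
        w=atz(P[n],o[1],o[0],22)[:2]-q[:2]; c,s=np.cos(q[2]),np.sin(q[2]); print("coupon in stage",n,c*w[0]+s*w[1],-s*w[0]+c*w[1])
E
python3 fit.py
```

```text
[537.660202    57.47676004] -7.159465239235615
[[-0.2, -0.8], [2.8, -1.1], [1.2, 0.5], [0.1, 2.8], [-3.2, 1.9], [-3.2, 2.1], [-0.5, -3.3], [0.2, -2.8], [2.2, -2.2], [1.8, 0.6]]
coupon in stage top -30.77329804680501 -29.72834296042254
coupon in stage side -28.48456318711484 -30.841438903274124
```

View pics/top0.png

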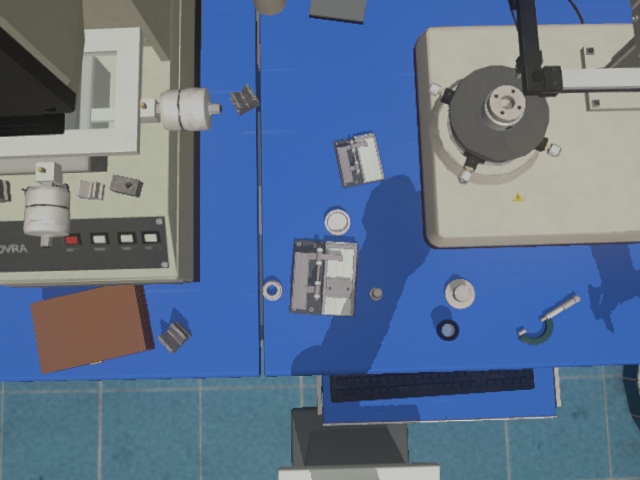

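View pics/top_fit.png

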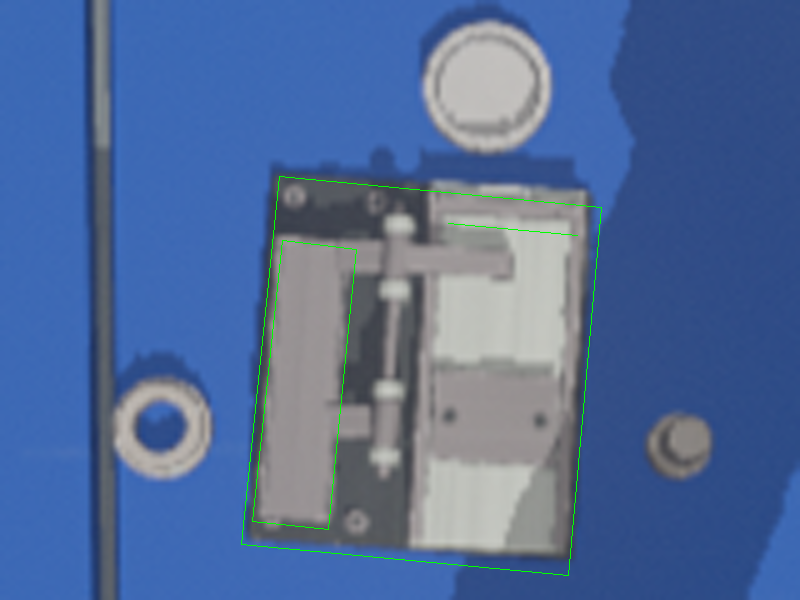

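View pics/side_fit.png

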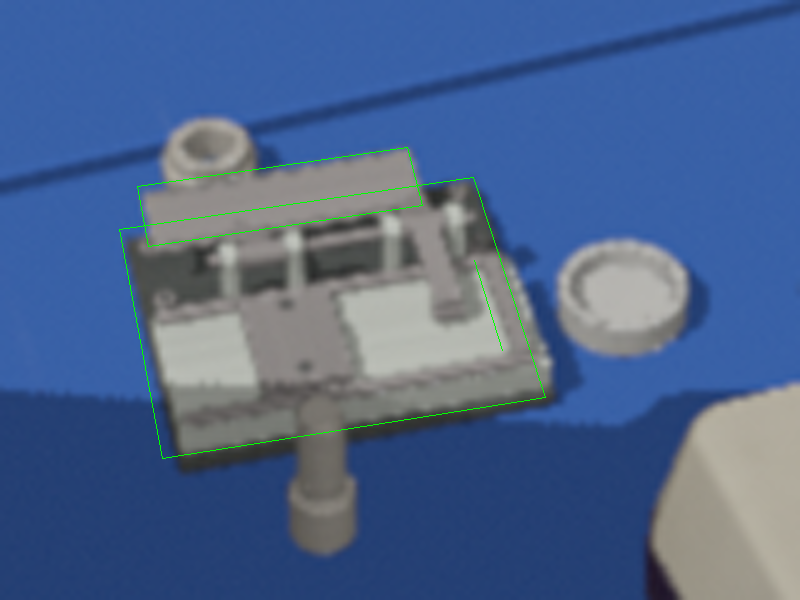

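The top view shows two stages: the larger at pixel (col 323, row 277), holding the coupon at (338, 287), and a smaller look-alike at (358, 160). The job needs the first; both crops confirm it, but the overlay is a few mm and a couple of degrees off. I'll refine it with corners read from the crops.

```bash
cat > fit2.py <<'E'
from fit import *
# crop px (5x) corner picks
T=[((31,56.2,35.3),(278,237)),((-81,56.2,35.3),(257,521)),((-81,27,28.7),(326,528)),((60,62,8),(273,172)),((-90,-70,8),(567,556))]
S=[((-81,56.2,35.3),(142,196)),((31,56.2,35.3),(406,152)),((-81,27,28.7),(150,250)),((-90,-70,0),(182,469)),((60,-70,0),(552,404))]
px={"top":[(X,np.array(p)/5+[239.5,204.5]) for X,p in T],"side":[(X,np.array(p)/5+[219.5,204.5]) for X,p in S]}
def sol(ns):
    f=lambda q:np.concatenate([proj(P[n],W(q,X))[0]-o for n in ns for X,o in px[n]])
    r=least_squares(f,[540,58,-.1],loss="soft_l1",x_scale=[10,10,.1]); print(ns,np.round(r.x[:2],1),round(np.degrees(r.x[2]),2),np.round(f(r.x).reshape(-1,2),1).tolist()); return r.x
sol(["top"]);sol(["side"]);q=sol(["top","side"]); np.save("q.npy",q)
c,s=np.cos(q[2]),np.sin(q[2])
for n,z,pt in(("top",30,(435,371)),("top",30,(558,378)),("top",22,(430,456)),("top",22,(553,464)),("side",30,(332,292)),("side",30,(357,372)),("side",22,(262,385)),("side",30,(241,318))):
    o=np.array(pt)/5+([239.5,204.5] if n=="top" else [219.5,204.5]); w=atz(P[n],o[0],o[1],z)[:2]-q[:2]; print(n,pt,np.round([c*w[0]+s*w[1],-s*w[0]+c*w[1]],1))
cx=-29
polys=[[(-90,-70,8),(60,-70,8),(60,62,8),(-90,62,8)],[(-81,27,28.7),(31,27,28.7),(31,56.2,35.3),(-81,56.2,35.3)],[(45,-61,28.5),(45,-9,28.5)],[(cx-18,-60,30),(cx+18,-60,30),(cx+18,-10,30),(cx-18,-10,30)],[(-90,-61,26),(45,-61,26)],[(-90,-9,26),(45,-9,26)]]
out=[]
for n,(c0,r0) in {"top":(280,230),"side":(235,225)}.items():
    im=cv2.imread(f"pics/{n}0.png")[r0:r0+80,c0:c0+100] if n=="side" else cv2.imread(f"pics/{n}0.png")[r0:r0+90,c0:c0+85]
    im=cv2.resize(im,(400,int(im.shape[0]*400/im.shape[1])),interpolation=cv2.INTER_CUBIC); k=400/(100 if n=="side" else 85)
    for pl in polys:
        a=((proj(P[n],W(q,pl))-[c0-.5,r0-.5])*k).astype(np.int32); cv2.polylines(im,[a],len(pl)>2,(0,255,0),1)
    out.append(cv2.copyMakeBorder(im,0,430-im.shape[0],0,0,0))
cv2.imwrite("pics/fit2.png",np.hstack(out))
for t in((-62,4),(-75,4),(-5,4),(-2,4)): print(t,np.round(W(q,[(*t,0)]),1))
E
python3 fit2.py
```

```text
['top'] [540.7  59.1] -5.62 [[-0.4, -0.0], [-0.5, -0.5], [0.6, -0.8], [-0.3, 0.3], [0.7, 1.6]]
['side'] [539.9  57.5] -4.84 [[-0.7, -0.9], [0.2, -1.4], [0.4, 0.2], [-0.7, 1.6], [0.8, 0.2]]
['top', 'side'] [540.5  58.7] -5.36 [[-0.3, 0.2], [-0.1, -0.2], [1.0, -0.6], [-0.3, 0.5], [1.0, 1.6], [-0.4, -1.6], [0.5, -1.8], [0.6, -0.6], [-1.0, 0.8], [0.6, -0.0]]
top (435, 371) [-17.6 -10.2]
top (558, 378) [-17.2 -59.2]
top (430, 456) [-51.  -10.3]
top (553, 464) [-51.1 -59.5]
side (332, 292) [-17.1 -17.4]
side (357, 372) [-16.9 -63. ]
side (262, 385) [-52.4 -53.1]
side (241, 318) [-54.5 -23. ]
(-62, 4) [[479.1  68.5   0. ]]
(-75, 4) [[466.2  69.7   0. ]]
(-5, 4) [[535.9  63.2   0. ]]
(-2, 4) [[538.9  62.9   0. ]]
```

View pics/fit2.png

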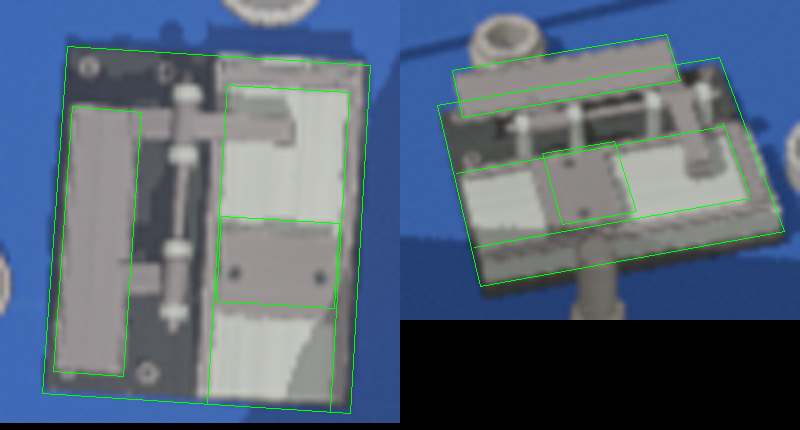

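The refined fit matches to about 2 mm: stage at (540.5, 58.7), yaw about -5.2°, coupon origin at stage x of about -34. Moving over now.

```bash
python3 -m jog '[{"delta_pos":[0.36,1,0],"spin":-0.2},{"delta_pos":[0.36,1,0],"spin":-0.2},{"delta_pos":[0.36,1,0],"spin":-0.2},{"delta_pos":[0.36,1,0],"spin":-0.2},{"delta_pos":[0.36,1,0],"spin":-0.2},{"delta_pos":[0.36,1,0],"spin":-0.2},{"delta_pos":[0.36,1,0],"spin":-0.2},{"delta_pos":[0.36,1,0],"spin":-0.2},{"delta_pos":[0.36,1,0],"spin":-0.2},{"delta_pos":[0.36,1,0],"spin":-0.2},{"delta_pos":[0.36,1,0],"spin":-0.2},{"delta_pos":[0.36,1,0],"spin":-0.2}]' 0.847
```

```text
time_s: 2.8
position: [397.3, -128.9, 231.7]
orientation: [179.9, -0.0, 0.9]
wrist_force: [1.0, 0.5, -0.1]
opening: 72.3
grasp_force: 0.0
```

```bash
python3 -m jog '[{"delta_pos":[0.31,0.825,0],"spin":-0.127},{"delta_pos":[0.31,0.825,0],"spin":-0.127},{"delta_pos":[0.31,0.825,0],"spin":-0.127},{"delta_pos":[0.31,0.825,0],"spin":-0.127},{"delta_pos":[0.31,0.825,0],"spin":-0.127},{"delta_pos":[0.31,0.825,0],"spin":-0.127},{"delta_pos":[0,0,-0.8],"spin":0},{"delta_pos":[0,0,-0.8],"spin":0},{"delta_pos":[0,0,-0.8],"spin":0},{"delta_pos":[0,0,-0.8],"spin":0},{"delta_pos":[0,0,-0.8],"spin":0},{"delta_pos":[0,0,0],"spin":0}]'
python3 - <<'E'
from h import *
o=[]
for n,(c0,r0) in {"top":(270,220),"side":(210,190)}.items():
    im=eyes.capture(n)[:,:,::-1]; cv2.imwrite(f"pics/{n}1.png",im); o.append(cv2.resize(im[r0:r0+110,c0:c0+110],(400,400),interpolation=cv2.INTER_CUBIC))
cv2.imwrite("pics/c1.png",np.hstack(o)); print(ctrl.read_state()["position"],ctrl.read_state()["wrist_force"])
E
```

```text
time_s: 4.3
position: [469.3, 67.6, 69.7]
orientation: [180.0, 0.3, -5.1]
wrist_force: [-0.1, 0.8, 0.1]
opening: 72.2
grasp_force: 0.0
[471.58509047  68.2453846   71.96331821] [0.16259118 0.10647573 1.02928236]
```

View pics/c1.png

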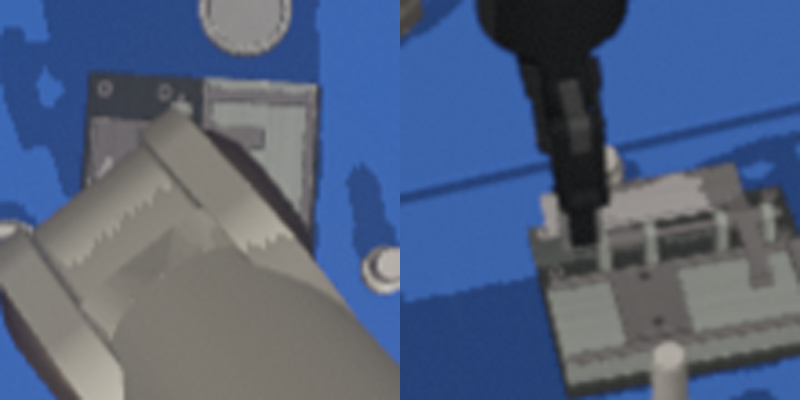

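Run:
```python
from fit import *
q=np.load("q.npy"); p=P["side"]; t=np.array([471.6,68.2]); th=np.radians(-5.2); ax=np.array([np.cos(th),np.sin(th)]); ay=np.array([-ax[1],ax[0]])
for z in(72,80):
  for u in(-11,11):
    for v in(-36,-50): 
        w=t+u*ax+v*ay; print(z,u,v,((proj(p,[(*w,z)])[0]-[210,190])/.275+[400,0]).round())
for im in("top1","side1"):pass
d=t-q[:2];print("tcp in stage",d@ax,d@ay)
```

```text
72 -11 -36 [560. 248.]
72 -11 -50 [564. 266.]
72 11 -36 [601. 240.]
72 11 -50 [606. 258.]
80 -11 -36 [559. 236.]
80 -11 -50 [563. 254.]
80 11 -36 [601. 229.]
80 11 -50 [606. 247.]
tcp in stage -69.44575443116658 3.171363442002377
```

```bash
python3 -m jog '[{"delta_pos":[0.025,0.02,-0.4],"spin":0},{"delta_pos":[0,0,-0.4],"spin":0},{"delta_pos":[0,0,-0.1],"spin":0},{"delta_pos":[0,0,0],"spin":0},{"delta_pos":[0,0,0],"spin":0}]'; python3 -m jog '[{"delta_pos":[0,0,-0.1],"spin":0},{"delta_pos":[0,0,-0.1],"spin":0},{"delta_pos":[0,0,0],"spin":0},{"delta_pos":[0,0,0],"spin":0}]';  python3 -m jog '[{"delta_pos":[0,0,-0.1],"spin":0},{"delta_pos":[0,0,0],"spin":0},{"delta_pos":[0,0,0],"spin":0}]'
```

```text
time_s: 5.03
position: [472.5, 68.8, 35.5]
orientation: [-180.0, -0.0, -5.1]
wrist_force: [0.4, 0.5, -0.3]
opening: 72.4
grasp_force: 0.0
time_s: 5.52
position: [472.2, 68.7, 27.3]
orientation: [-180.0, 0.0, -5.1]
wrist_force: [0.9, -0.4, -0.3]
opening: 72.6
grasp_force: 0.0
time_s: 5.9
position: [472.6, 68.7, 23.5]
orientation: [-180.0, -0.0, -5.1]
wrist_force: [-0.2, 0.0, 2.6]
opening: 72.4
grasp_force: 1.0
```

```bash
python3 -m jog '[{"delta_pos":[0,0,-0.1],"spin":0},{"delta_pos":[0,0,0],"spin":0},{"delta_pos":[0,0,0],"spin":0}]'; python3 -m jog '[{"delta_pos":[0,0,-0.05],"spin":0},{"delta_pos":[0,0,0],"spin":0},{"delta_pos":[0,0,0],"spin":0}]'
python3 - <<'E'
from h import *
for i in range(3):
    im=eyes.capture("side")[:,:,::-1]; print(np.round(ctrl.read_state()["wrist_force"],1),np.round(ctrl.read_state()["position"],1))
cv2.imwrite("pics/c2.png",cv2.resize(im[205:305,220:340],(780,600)[:2] if 0 else (720,600),interpolation=cv2.INTER_CUBIC))
E
```

```text
time_s: 6.28
position: [472.6, 68.2, 19.4]
orientation: [180.0, -0.0, -5.2]
wrist_force: [1.3, -2.8, 4.0]
opening: 72.6
grasp_force: 2.3
time_s: 6.65
position: [472.5, 67.8, 17.5]
orientation: [179.9, -0.0, -5.2]
wrist_force: [1.7, -3.3, 7.1]
opening: 72.0
grasp_force: 3.0
[ 1.1 -3.5  6.4] [472.5  67.8  17.5]
[ 0.5 -5.1  5.9] [472.6  67.8  17.5]
[ 1.3 -3.4  5.6] [472.6  67.8  17.5]
```

View pics/c2.png

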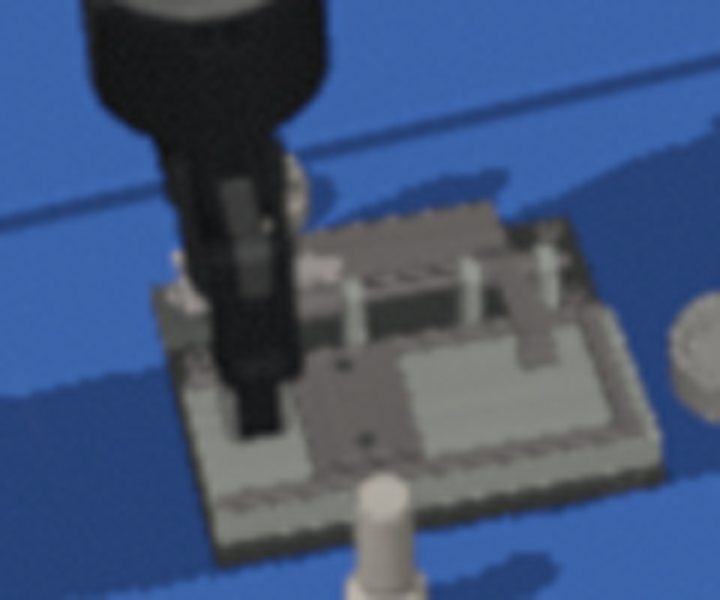

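The paddle is pressed level at about 6 N and the nose is up. The fingertip sits behind the coupon's rear edge: tip at about (260, 435) in the crop, coupon edge at about (300, 430). Pushing.

```bash
python3 -m jog '[{"delta_pos":[0.1,-0.009,0],"spin":0},{"delta_pos":[0.1,-0.009,0],"spin":0},{"delta_pos":[0.1,-0.009,0],"spin":0},{"delta_pos":[0.1,-0.009,0],"spin":0},{"delta_pos":[0,0,0],"spin":0}]';python3 -m jog '[{"delta_pos":[0.1,-0.009,0],"spin":0},{"delta_pos":[0.1,-0.009,0],"spin":0},{"delta_pos":[0.1,-0.009,0],"spin":0},{"delta_pos":[0.1,-0.009,0],"spin":0},{"delta_pos":[0.1,-0.009,0],"spin":0},{"delta_pos":[0,0,0],"spin":0}]'
python3 - <<'E'
from h import *
im=eyes.capture("side")[:,:,::-1]
cv2.imwrite("pics/c3.png",cv2.resize(im[205:305,220:340],(720,600),interpolation=cv2.INTER_CUBIC))
E
```

```text
time_s: 7.42
position: [485.6, 67.9, 16.7]
orientation: [180.0, 0.2, -5.1]
wrist_force: [-5.0, -0.0, 5.9]
opening: 72.1
grasp_force: 3.0
time_s: 8.18
position: [505.6, 66.3, 16.7]
orientation: [180.0, 0.2, -5.0]
wrist_force: [-4.3, -0.4, 6.4]
opening: 72.3
grasp_force: 3.0
```

View pics/c3.png

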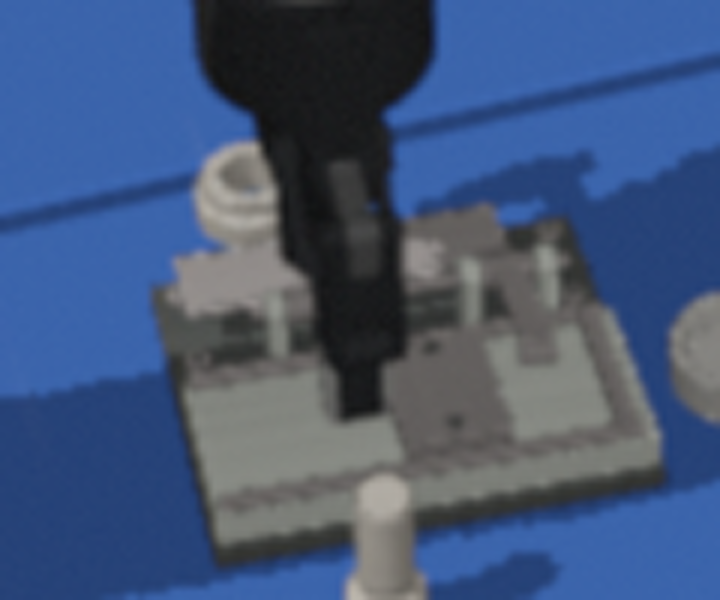

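The coupon is sliding squarely: front edge at about crop x 500, nose at about 535. Continuing towards the stop.

```bash
python3 -m jog '[{"delta_pos":[0.1,-0.009,0],"spin":0},{"delta_pos":[0.1,-0.009,0],"spin":0},{"delta_pos":[0.1,-0.009,0],"spin":0},{"delta_pos":[0.1,-0.009,0],"spin":0},{"delta_pos":[0.1,-0.009,0],"spin":0},{"delta_pos":[0.1,-0.009,0],"spin":0},{"delta_pos":[0.1,-0.009,0],"spin":0},{"delta_pos":[0,0,0],"spin":0},{"delta_pos":[0,0,0],"spin":0}]';python3 -m jog '[{"delta_pos":[0.05,-0.0045,0],"spin":0},{"delta_pos":[0.05,-0.0045,0],"spin":0},{"delta_pos":[0,0,0],"spin":0}]'
```

```text
time_s: 9.35
position: [533.5, 63.9, 16.6]
orientation: [180.0, 0.2, -5.0]
wrist_force: [-4.3, 0.7, 5.5]
opening: 72.2
grasp_force: 3.0
time_s: 9.72
position: [537.2, 63.5, 16.6]
orientation: [180.0, 0.3, -5.0]
wrist_force: [-5.6, 1.0, 6.3]
opening: 72.2
grasp_force: 3.3
```

```bash
python3 -m jog '[{"delta_pos":[0.05,-0.0045,0],"spin":0},{"delta_pos":[0,0,0],"spin":0},{"delta_pos":[0,0,0],"spin":0}]';python3 -m jog '[{"delta_pos":[0.05,-0.0045,0],"spin":0},{"delta_pos":[0,0,0],"spin":0},{"delta_pos":[0,0,0],"spin":0}]'
python3 - <<'E'
from h import *
im=eyes.capture("side")[:,:,::-1]
cv2.imwrite("pics/c4.png",cv2.resize(im[205:305,220:340],(720,600),interpolation=cv2.INTER_CUBIC))
E
```

```text
time_s: 10.1
position: [539.0, 63.3, 16.6]
orientation: [180.0, 0.3, -5.1]
wrist_force: [-5.6, -0.6, 6.2]
opening: 72.2
grasp_force: 3.7
time_s: 10.48
position: [539.2, 63.3, 16.4]
orientation: [179.9, 0.5, -5.1]
wrist_force: [-10.4, 1.1, 10.5]
opening: 72.3
grasp_force: 6.4
```

View pics/c4.png

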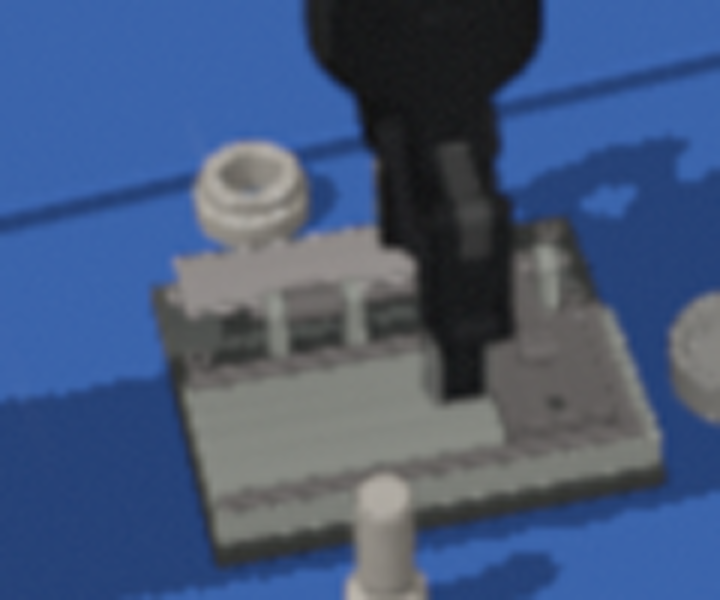

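The coupon is at the stop: the force rose and the tool stalled. I'll back off 4 mm, then rise.

```bash
python3 -m jog '[{"delta_pos":[-0.05,0.005,0],"spin":0},{"delta_pos":[-0.1,0.009,0],"spin":0},{"delta_pos":[0,0,0],"spin":0},{"delta_pos":[0,0,0.1],"spin":0},{"delta_pos":[0,0,0.1],"spin":0},{"delta_pos":[0,0,0.1],"spin":0},{"delta_pos":[0,0,0.2],"spin":0},{"delta_pos":[0,0,0.5],"spin":0},{"delta_pos":[0,0,1],"spin":0},{"delta_pos":[0,0,1],"spin":0},{"delta_pos":[0,0,1],"spin":0},{"delta_pos":[0,0,0],"spin":0}]';python3 -m jog '[{"delta_pos":[-0.5,-1,0.2],"spin":0},{"delta_pos":[-0.5,-1,0],"spin":0},{"delta_pos":[-0.5,-1,0],"spin":0},{"delta_pos":[-0.5,-1,0],"spin":0},{"delta_pos":[-0.3,-1,0],"spin":0},{"delta_pos":[0,-1,0],"spin":0},{"delta_pos":[0,0,0],"spin":0},{"delta_pos":[0,0,0],"spin":0}]'
python3 - <<'E'
from h import *
o=[]
for n,(c0,r0) in {"top":(270,220),"side":(225,205)}.items():
    im=eyes.capture(n)[:,:,::-1]; o.append(cv2.resize(im[r0:r0+100,c0:c0+100],(400,400),interpolation=cv2.INTER_CUBIC))
    print(n,finder.landmark_of(n,"coupon")[:2],finder.landmark_of(n,"nose_tip")[:2])
cv2.imwrite("pics/c5.png",np.hstack(o))
E
```

```text
time_s: 12.02
position: [540.7, 63.4, 181.9]
orientation: [-180.0, -0.4, -5.1]
wrist_force: [0.2, -0.3, -0.2]
opening: 72.5
grasp_force: 0.0
time_s: 13.02
position: [445.9, -176.5, 185.2]
orientation: [-180.0, 0.0, -5.1]
wrist_force: [-0.4, -1.3, 0.2]
opening: 72.0
grasp_force: 0.0
top [{'pixel': [256.5, 339.9], 'confidence': 0.87}] [{'pixel': [258.5, 341.7], 'confidence': 0.71}, {'pixel': [144.2, 367.8], 'confidence': 0.62}]
side [{'pixel': [268.2, 310.2], 'confidence': 0.74}, {'pixel': [267.4, 307.4], 'confidence': 0.54}] [{'pixel': [260.4, 430.1], 'confidence': 0.86}, {'pixel': [266.0, 310.4], 'confidence': 0.75}]
```

View pics/c5.png

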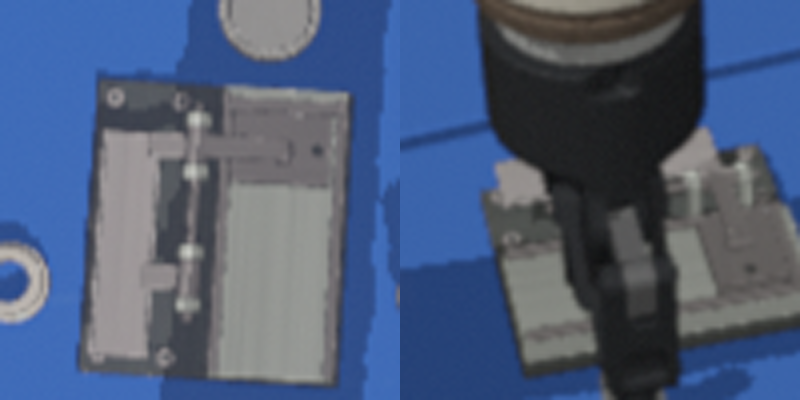

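The top view shows the coupon (crop (270, 145)) touching the stop, with no gap and with the nose resting on it. The robot is clear of everything.

```bash
python3 -c "
from workcell import hand_in
print(hand_in())"
```

```text
the job is handed in; nothing more can be done
None
```

I handed the job in at about 13 s on the robot's clock: the coupon was pushed against the end stop with the paddle held down, the nose now rests on it in the last picture, and the arm is clear; the hand-in returned no verdict.

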